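Turn the V-block over and lay the handrail offcut in it

ROBOT

A 7-joint arm with a two-finger parallel gripper is mounted at the origin on a cart in front of the work surface, level with it; the furniture and walls round the work are solid. World frame = base frame: x ahead of the robot, y to its left, z up, the work surface at z = 0. Lengths are in m, angles in degrees, forces in N, time in s.
With the tool pointing down it reaches from about 0.4 to 0.875 m from the base axis. Payload 6.5 kg.
Tool frame: the origin (TCP) lies at the very end of the fingers, on their centre line; the grasp point (between the pads) lies 19 mm behind it; z points along the fingers, y is the line along which they close (so a half turn about z gives the same grasp; the last joint's range is limited). The gripper opens to 88 mm and grips with 3 to 60 N. Pads are 18 mm wide; open, the fingers measure 123 mm over their backs; the gripper's body (75 mm by 187 mm) begins 45 mm behind the grasp point.
Start: joints at [-68.996, 30.733, -0.252, 88.115, 0.149, 61.152, -4.079], TCP at [0.273, 0.59, 0.239] pointing down, gripper open.
Joint ranges: [-154.64, 154.64], [-21.42, 123.67], [-72.66, 72.17], [13.99, 137.28], [-74.86, 254.86], [10.95, 109.41], [-158.01, 158.01]. Speed limits (degrees/s): [136.94, 136.94, 180, 180, 180, 180, 180].

INTERFACE

Orientations are given as [roll, pitch, yaw] about the fixed x, y, z axes, in that order (R = Rz(yaw) Ry(pitch) Rx(roll)).
In Python, from bench import get_state, camera, camera_params, job_done gives the robot as it stands.
- The arm moves only by the shell command python3 -m handwheel 'ROWS' [FORCE]. ROWS is JSON, a list that holds one entry, the list of rows, each a list of 5 numbers: the finger opening in mm, from 0 to 88.1, then the shift along the tool's x, y, z in mm, then the turn about the tool's z in degrees. In form: [[[gripper, dx, dy, dz, spin], ...]]. A call has 1 to 12 rows; each row is the pose to reach, as a shift and turn from the pose commanded when the call began, along the tool's axes at that moment; what a row does not reach only later rows make up. A row lasts 1/10 s, in which the tool goes at most 50 mm and 8.59 degrees, less where a joint would pass 70% of its speed; a pose out of reach is approached as far as the arm can. A call with a gripper value outside its range is refused whole. The fingers move at their own pace and stop on an object; FORCE is the grip in N (left out, the last holds). Time passes only in rows, so rows that repeat a pose let the fingers close. It gives the time, the measured TCP pose, the force, the opening and the grip force at its end, in the units of the state.
- get_state(): the state, without advancing time (a new reading comes with each control period).
- camera(name): name is "scene" or "top" or "wrist"; returns (picture, depth): 480x640x3 uint8, red, green, blue; 480x640 float32, m along the optical axis (not along the pixel's ray), 0 where there is no reading.
- camera_params(name): a dict with "mtx" (3x3 intrinsics, pixels), "R" (3x3) and "t" (3): a world point X has camera coordinates R X + t. Camera axes: x right, y down, z forward; pixel columns grow to the right and rows downward; lengths in m; the calibration is good to about 2 mm. A picture is of the moment at which its call begins: read the wrist's pose just before it. camera_params takes no time and is no camera call; for the wrist camera it gives the pose at the moment of the call.
- job_done(): hands the job in; it is judged then, once.
The state is a dict: "t": time; "joints": joint angles; "dq": joint speeds; "joint_torque": joint torques, N m; "eef_pos": TCP position; "orientation": TCP orientation; "force": force on the tool from outside, world axes, zero at the start; "moment": the same for the moment, N m; "opening": finger opening in m; "gripper_force": force on a finger pad.
Only numpy, scipy, OpenCV 4.12 (cv2) and the standard library are available. Lean on these libraries where they do the work, as an engineer would, in place of code of your own. Each camera call takes 0.05 s, during which the arm holds its last target. There are 200 camera calls.

TASK

The wooden V-block lies with its V-groove underneath. Tip it over the bottom edges that run parallel to the groove, a quarter turn at a time and without lifting it clear of the table, letting it rest on its side in between, until the groove faces straight up; then lay the round wooden bar along the groove, centred so that it overhangs equally at both ends. Leave the green bit case, the spirit level and the roll of masking tape where they are.

Things in the scene. Friction and masses are not known exactly. Their poses are not given: they have to be found in the camera images.
- v_block_center (a point): Centre of the loose brown hardwood V-block, 60 mm along the groove (x axis) by 66 mm (y) by 66 mm (z), about 0.4 kg. At the start its z axis is up, centre 33 mm high. Its flat end faces (+x, -x) can be gripped across 60 mm at or above the centre. Tip it over its +y or its -y bottom edge: each quarter turn shifts the centre 66 mm sideways; on the way it rises to 47 mm.
- v_groove (a point): Middle of the bottom line of the V-groove, 19.7 mm from the V-block's centre towards its -z face. The groove runs the whole 60 mm along x in the middle of that face, 46 mm wide at the mouth, 13.3 mm deep, 120 degrees wide, seen as a notch in both end faces. Underneath at the start. Axes as the V-block's; groove up means z axis down.
- round_bar_center (a point): Centre of the loose round bar, an offcut of light wooden handrail, 40 mm diameter, 160 mm long along its x axis, 0.16 kg. It lies on the table (centre 20 mm high) 0.25 to 0.4 m left (y > 0) or right (y < 0) of the V-block; it can roll. Lying in the upturned groove, its centre is 42.8 mm above the V-block's centre, 75.8 mm above the table and 9.8 mm above the V-block's top.
- bit_case: Flat green and black bit case, 62 x 88 x 26 mm, a bystander on the other side of the V-block from the bar; origin at the centre of its underside.
- spirit_level: Yellow spirit level, 22 x 237 x 46 mm, lying along y between the robot and the V-block, a bystander; origin at the centre of its underside.
- masking_tape: Roll of masking tape lying flat, 88 mm diameter, 24 mm high, a bystander at the back right; origin at the centre of its underside.
Mind the look-alikes: they are no part of the job. Of the things that look like the part that bears v_block_center, take the one that is farthest from the robot's base at the start.

How it is judged (in metres and radians):
On the way, in this order (a step that is already met when the one before it is completed fails the run):
1. the V-block rests on its side after a quarter turn over an edge along the groove (groove facing sideways, within 6 degrees) (angle between v_block_center's own z axis and vertical between 1.47 and 1.67 rad and angle between v_block_center's own x axis and vertical between 1.47 and 1.67 rad and height (world z) of v_block_center between 0.029 and 0.037 m and linear speed of v_block below 0.03 m/s), for 0.2 s.
2. the V-block rests on the table with the groove straight up (within 5 degrees), the bar not yet on it (angle between v_block_center's own z axis and vertical above 3.06 rad and height (world z) of v_block_center between 0.029 and 0.037 m and linear speed of v_block below 0.03 m/s and horizontal distance between round_bar_center and v_block_center above 0.05 m), for 0.2 s.
At the end, for the whole second after the job is handed in: The V-block rests flat on the table with the groove straight up (within 5 degrees); the round bar lies down in the groove, along it within 4 degrees, its middle within 15 mm of the V-block's middle lengthways; both are at rest (angle between v_block_center's own z axis and vertical above 3.06 rad and height (world z) of v_block_center between 0.029 and 0.037 m and x of round_bar_center in the frame of v_block_center between -0.015 and 0.015 m and y of round_bar_center in the frame of v_block_center between -0.005 and 0.005 m and z of round_bar_center in the frame of v_block_center between -0.047 and -0.038 m and angle between the x axis of round_bar_center and the x axis of v_block_center, either way round below 0.07 rad and linear speed of each of round_bar, v_block below 0.02 m/s); the robot touches nothing.
It fails at once if the V-block is lifted clear of the table (centre above 62 mm; tipping alone takes it to 47 mm) (height (world z) of v_block_center above 0.062 m).
It fails at once if bit case is moved by more than 25 mm (distance of bit_case from where it was at the start of the episode above 0.025 m).
It fails at once if spirit level is moved by more than 25 mm (distance of spirit_level from where it was at the start of the episode above 0.025 m).
It fails at once if masking tape is moved by more than 25 mm (distance of masking_tape from where it was at the start of the episode above 0.025 m).
It also fails if it takes over 72 s, if anything falls off the work surface, if the arm or the gripper's body presses on something with over 40 N, if the wrist force passes 120 N, or if a joint passes its speed limit or range.

## Working session

There is one attempt and no reset: what is moved stays moved. The work goes in short steps, Python scripts to look and compute and a shell command to move; the robot and the scene stay as the last step left them, time stands still between calls to the robot, and variables do not carry over. Pictures are saved under pics/ and viewed, at most 10 in all, crops included, and the job is handed in when it is done.

```bash
ls; mkdir -p pics
python3 - <<'E'
from bench import *
import cv2,numpy as np
s=get_state();print(s['t'],s['eef_pos'],s['orientation'])
ims=[]
for n in ("scene","top"):
    p,d=camera(n);cv2.imwrite(f"pics/{n}0.png",p[:,:,::-1]);np.savez(f"pics/{n}0.npz",p=p,d=d)
    c=camera_params(n);print(n,c['mtx'],-c['R'].T@c['t'],c['R'])
E
```

```text
pics
0.0 [0.27237539 0.58951725 0.23783405] [-1.79902008e+02  7.28176223e-03  1.55208355e+02]
scene [[512.94822157   0.         317.40498792]
 [  0.         512.94822157 231.81925478]
 [  0.           0.           1.        ]] [-0.18921163 -0.61876188  0.68763011] [[ 0.59899943 -0.80054902 -0.01791486]
 [-0.47804195 -0.33956071 -0.81004593]
 [ 0.6423983   0.49378111 -0.58609269]]
top [[433.47275987   0.         312.92813083]
 [  0.         433.47275987 242.95201188]
 [  0.           0.           1.        ]] [ 0.35420862 -0.0576975   0.91287698] [[-0.0216351  -0.99972627  0.00890558]
 [-0.98372187  0.01969765 -0.17861492]
 [ 0.17839061 -0.01262497 -0.98387875]]
```

View pics/top0.png

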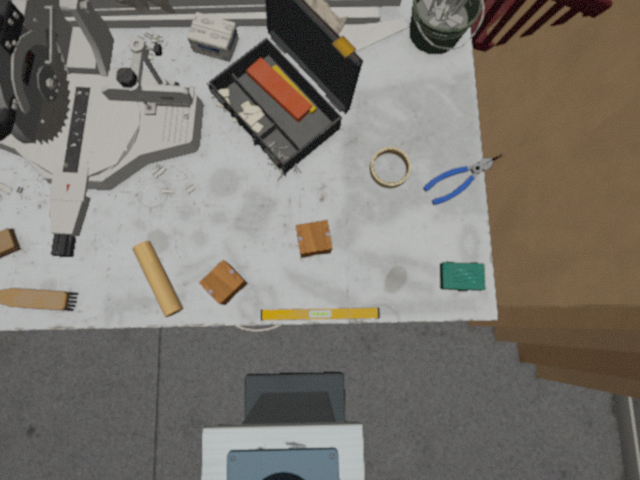

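View pics/scene0.png

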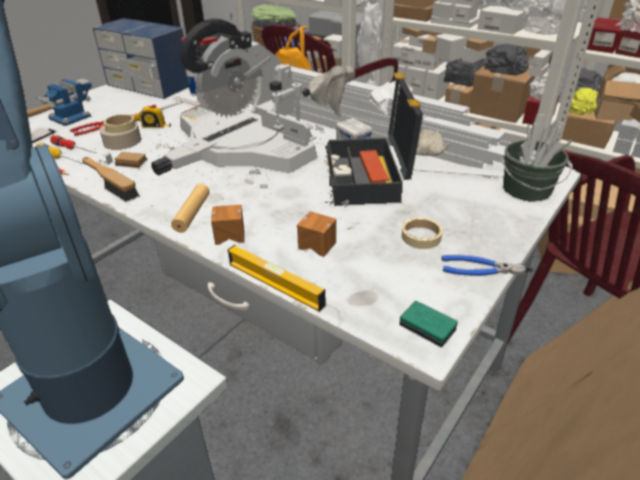

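The top view shows two brown cubes, at (314,238) and (222,282). It also shows the bar at (157,278), the level at (320,314), the case at (463,276) and the tape at (390,167). The far cube is about 0.33 m from the bar, so it is the V-block. Next I'll measure it.

```bash
cat > h.py <<'E'
import numpy as np,cv2
from bench import *
def ray(n,uv,z,c=None):
    c=c or camera_params(n)
    uv=np.atleast_2d(uv).astype(float)
    d=np.c_[uv,np.ones(len(uv))]@np.linalg.inv(c['mtx']).T@c['R']
    o=-c['R'].T@c['t']
    return (o+d*((z-o[2])/d[:,2])[:,None])[:,:2]
def cloud(n,d,c=None):
    c=c or camera_params(n)
    v,u=np.mgrid[:480,:640]
    P=np.stack([u,v,np.ones_like(u)],-1)@np.linalg.inv(c['mtx']).T*d[...,None]
    return (P-c['t'])@c['R']
def rect(P):
    r=cv2.minAreaRect(P[:,:2].astype(np.float32)*1000);return np.round(r[0],1),np.round(r[1],1),round(r[2],1)
E
python3 - <<'E'
from h import *
f=np.load('pics/top0.npz');p,d=f['p'],f['d'];X=cloud('top',d)
for name,(u0,u1,v0,v1),zl,zh in [('blk',(285,345,205,270),.055,.08),('near',(190,255,250,310),.055,.08),('bar',(120,195,230,325),.015,.06),('case',(430,495,250,300),.015,.04),('level',(250,390,300,330),.03,.06),('tape',(360,420,135,195),.012,.05)]:
    q=X[v0:v1,u0:u1].reshape(-1,3);z=q[:,2]
    m=(z>zl)&(z<zh);q=q[m];print(name,len(q),np.median(q[:,2]).round(4),q[:,2].max().round(4),rect(q),q[:,:2].mean(0).round(4))
s=np.load('pics/scene0.npz')['p'];t=p
a=cv2.resize(s[195:265,195:350],None,fx=5,fy=5,interpolation=2)
b=cv2.resize(t[205:275,285:345],None,fx=4,fy=4,interpolation=2)
o=np.zeros((350+0,775,3),np.uint8);o[:350]=a
o2=np.zeros((600,775,3),np.uint8);o2[:350]=a;o2[350:600,:240]=b[:250]
cv2.imwrite('pics/crop1.png',o2[:,:,::-1])
E
```

```text
blk 991 0.0645 0.0697 (array([522.9, -69.5]), array([60.2, 66. ]), 8.4) [ 0.5222 -0.0693]
near 1065 0.0646 0.0692 (array([436.6, 114.1]), array([60.5, 66.1]), 43.5) [0.436  0.1135]
bar 1583 0.0353 0.0435 (array([450.2, 253.2]), array([161.5,  39. ]), 27.8) [0.4492 0.2492]
case 1188 0.0239 0.0302 (array([ 441. , -377.6]), array([88.7, 59.3]), 87.8) [ 0.4411 -0.3762]
level 1272 0.0426 0.0479 (array([370.7, -79. ]), array([236.,  21.]), 89.7) [ 0.3706 -0.0781]
tape 479 0.0218 0.0276 (array([ 682.8, -239. ]), array([87. , 87.9]), 63.4) [ 0.6832 -0.2396]
```

View pics/crop1.png

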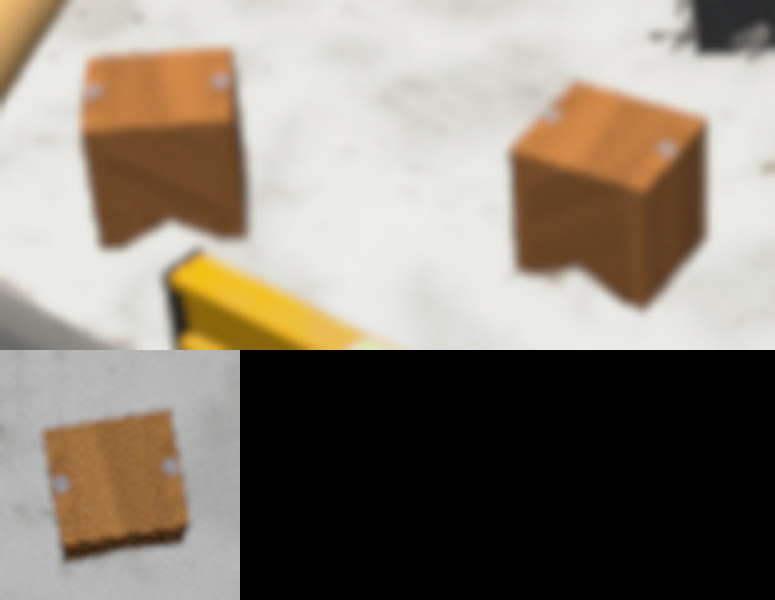

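Both crops show the blocks with the notch at the bottom of the end faces, so the groove is underneath. The target block (right, crop about (610,190)) shows its notch on the -x face. It is centred at (0.523, -0.0695) with its groove axis at 8.4° yaw, and the sizes fit. The near cube at +y is in the way, so I'll tip towards -y, pinching at +y and above centre so the block pivots between the pads.

```bash
cat >> h.py <<'E'
from scipy.spatial.transform import Rotation as Ro
def go(x,y,z,yaw):
    s=get_state();R=Ro.from_euler('xyz',s['orientation'],degrees=True).as_matrix()
    d=R.T@(np.array([x,y,z])-s['eef_pos']*1000)
    sp=-(yaw-s['orientation'][2]+180)%360-180
    sp=((s['orientation'][2]-yaw)+180)%360-180
    print('t',round(s['t'],1),'pos',(s['eef_pos']*1000).round(1),s['orientation'].round(1),'d',d.round(1),'spin',round(sp,1),'j7',s['joints'][6].round(0))
E
python3 -c "
from h import *
go(520,-49.7,160,98.4)"
```

```text
t 0.1 pos [272.4 589.6 237.9] [-179.9    0.   155.2] d [-492.8 -476.4   78.7] spin 56.8 j7 -4.0
```

```bash
python3 -m handwheel '[[[88,-40,-38,0,5],[88,-80,-76,0,10],[88,-120,-115,5,15],[88,-165,-158,10,20],[88,-205,-198,20,26],[88,-250,-240,30,32],[88,-290,-280,40,38],[88,-330,-320,50,44],[88,-370,-358,60,50],[88,-410,-396,70,57],[88,-450,-435,78,57],[88,-475,-459,78,57]]]' 5; python3 -c "
from h import *
go(520,-49.7,120,98.4)"
```

```text
t: 1.3
eef_pos: [0.4875, 0.0338, 0.1677]
orientation: [-180.0, 0.0, 98.2]
force: [0.7, 0.1, -0.1]
opening: 0.0878
gripper_force: 0.0
t 1.3 pos [487.5  33.8 167.7] [-180.     0.    98.2] d [-87.3  20.2  47.7] spin -0.2 j7 9.0
```

```bash
python3 -m handwheel '[[[88,0,0,0,0],[88,0,0,0,0],[88,0,0,0,0]]]' 5 >/dev/null
python3 - <<'E'
from h import *
go(520,-49.7,34,98.4)
c=camera_params('wrist');p,d=camera('wrist');X=cloud('wrist',d,c)
m=(X[...,2]>.055)&(X[...,2]<.08)&(abs(X[...,0]-.523)<.06)&(abs(X[...,1]+.07)<.06)
q=X[m];print(len(q),rect(q),np.median(q[:,2]),q[:,:2].mean(0)); cv2.imwrite('pics/w1.png',p[:,:,::-1])
E
```

```text
t 1.6 pos [487.   36.8 168.1] [-180.    -0.    98.3] d [-90.5  20.2 134. ] spin -0.1 j7 9.0
3159 (array([520.6, -67.9]), array([60.1, 66.6]), 8.5) 0.06654803293491934 [ 0.51984296 -0.06326993]
```

```bash
python3 -m handwheel '[[[88,-30,6,10,0],[88,-60,13,20,0],[88,-89.5,19,40,0],[88,-89.5,19,60,0],[88,-89.5,19,90,0],[88,-89.5,19,120,0],[88,-89.5,19,134,0],[88,-89.5,19,134,0],[88,-89.5,19,134,0]]]' 6; python3 -m handwheel '[[[50,0,0,0,0],[50,0,0,0,0],[50,0,0,0,0],[50,0,0,0,0],[50,0,0,0,0],[50,0,0,0,0],[50,0,0,0,0],[50,0,0,0,0]]]' 6; python3 -c "
from h import *
go(518.8,-49,34,98.4)"
```

```text
t: 2.55
eef_pos: [0.5196, -0.0497, 0.035]
orientation: [180.0, -0.0, 98.3]
force: [1.5, -0.5, -0.4]
opening: 0.088
gripper_force: 0.0
t: 3.35
eef_pos: [0.5191, -0.0503, 0.0347]
orientation: [180.0, -0.0, 98.2]
force: [-2.5, -0.1, 6.5]
opening: 0.0599
gripper_force: 6.0
t 3.4 pos [519.1 -50.3  34.7] [180.   -0.   98.2] d [ 1.3 -0.1  0.7] spin -0.2 j7 26.0
```

```bash
python3 -m handwheel '[[[50,-3.5,0,-3.5,0],[50,-7.4,0,-6.5,0],[50,-11.4,0,-9.5,0],[50,-15.5,0,-12,0],[50,-20,0,-14.3,0],[50,-24.3,0,-16.3,0],[50,-29,0,-18,0],[50,-33.6,0,-19.4,0],[50,-33.6,0,-19.4,0]]]' 6
python3 - <<'E'
from h import *
c=camera_params('scene');p,d=camera('scene')
cv2.imwrite('pics/s2.png',cv2.resize(p[150:300,230:430],None,fx=4,fy=4)[:,:,::-1])
E
```

```text
t: 4.25
eef_pos: [0.5241, -0.0846, 0.0539]
orientation: [180.0, 0.0, 98.1]
force: [-0.5, 0.1, -2.6]
opening: 0.0601
gripper_force: 6.0
```

View pics/s2.png

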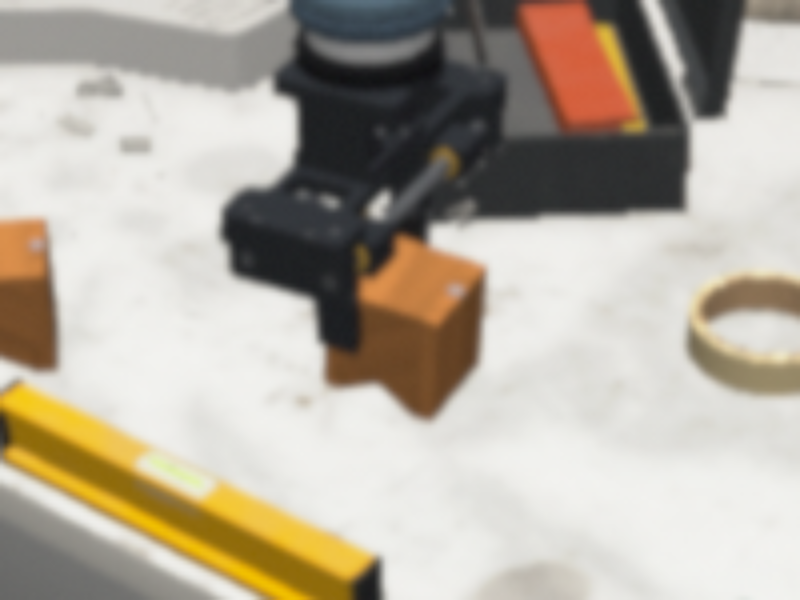

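The block was lifted, with almost no rotation: the bottom edge from (330,380) to (430,415) has about its original slope. The pads hold it too firmly, so I'll slacken to 3 N and measure the tilt from surface normals.

```bash
cat >> h.py <<'E'
def tilt(n='scene',ctr=(.53,-.12),rad=.11):
    p,d=camera(n);d=cv2.medianBlur(d,5);X=cloud(n,d)
    h=cv2.cvtColor(p,cv2.COLOR_RGB2HSV)
    m=(h[...,0]<18)&(h[...,1]>110)&(h[...,2]>50)&(np.hypot(X[...,0]-ctr[0],X[...,1]-ctr[1])<rad)&(X[...,2]>.004)
    m=cv2.erode(m.astype(np.uint8),np.ones((5,5)))>0
    k=3;N=np.cross(np.roll(X,-k,1)-np.roll(X,k,1),np.roll(X,-k,0)-np.roll(X,k,0));N/=np.linalg.norm(N,axis=-1,keepdims=True)+1e-12
    x=np.array([.989,.146,0]);y=np.array([-.146,.989,0])
    q=N[m];P=X[m];s=abs(q@x)<.4;q=q[s];P=P[s]
    a=np.degrees(np.arctan2(q@y,q[:,2]));a=np.where(a>90,a-180,np.where(a<-90,a+180,a))
    hh,e=np.histogram(a,36,(-90,90));print('tilt hist',[(int(e[i]),int(v)) for i,v in enumerate(hh) if v>len(a)*.06],'z',P[:,2].min().round(3),P[:,2].max().round(3),'y',P[:,1].min().round(3),P[:,1].max().round(3))
    return p,X,m
E
python3 -c "
from h import *
tilt()"
python3 -m handwheel '[[[50,0,0,0,0],[50,0,0,0,0],[50,0,0,0,0],[50,0,0,0,0]]]' 3;python3 -c "
from h import *
tilt()"
```

```text
tilt hist [(-10, 66), (-5, 101), (80, 23), (85, 65)] z 0.036 0.088 y -0.14 -0.091
t: 4.75
eef_pos: [0.5239, -0.0832, 0.0537]
orientation: [-180.0, -0.0, 98.2]
force: [-0.7, 1.3, -0.4]
opening: 0.0597
gripper_force: 3.0
tilt hist [(-30, 69), (-25, 158), (-20, 41)] z 0.057 0.084 y -0.14 -0.09
```

```bash
python3 -m handwheel '[[[50,-5,0,-1,0],[50,-9.6,0,-2,0],[50,-14.5,0,-2.4,0],[50,-19.4,0,-2.6,0],[50,-24.3,0,-2.4,0],[50,-29.2,0,-2,0],[50,-34,0,-1,0],[50,-38.8,0,0,0],[50,-38.8,0,0,0]]]' 3;python3 -c "
from h import *
tilt()"
```

```text
t: 5.7
eef_pos: [0.5296, -0.1233, 0.0535]
orientation: [180.0, 0.1, 98.1]
force: [0.3, -2.4, 2.2]
opening: 0.06
gripper_force: 3.0
tilt hist [(-65, 20), (-60, 131), (-55, 108)] z 0.046 0.089 y -0.166 -0.13
```

Tilt is about -59°, tracking the arc. I'll continue to 90° with a little extra.

```bash
python3 -m handwheel '[[[50,-4.7,0,1.5,0],[50,-9.3,0,3.1,0],[50,-13.8,0,5.2,0],[50,-18.1,0,7.4,0],[50,-22.3,0,10.2,0],[50,-26.2,0,13,0],[50,-30,0,16.2,0],[50,-33.6,0,19.4,0],[50,-34.5,0,19.4,0],[50,-34.5,0,19.4,0]]]' 3;python3 -c "
from h import *
tilt()"; python3 -m handwheel '[[[88,-34.5,0,0,0],[88,-34.5,0,0,0],[88,-34.5,0,0,0],[88,-34.5,0,0,0]]]' 3 >/dev/null;python3 -c "
from h import *
tilt()
go(518.8,-49,34,98.4)"
```

```text
t: 6.75
eef_pos: [0.5338, -0.1558, 0.0337]
orientation: [-179.9, -0.0, 98.2]
force: [0.1, 0.2, -3.1]
opening: 0.0599
gripper_force: 3.0
tilt hist [(-90, 53), (-75, 11), (85, 39)] z 0.022 0.068 y -0.184 -0.166Traceback (most recent call last):
  File "<string>", line 3, in <module>
    tilt()
    ~~~~^^
  File "h.py", line 32, in tilt
    hh,e=np.histogram(a,36,(-90,90));print('tilt hist',[(int(e[i]),int(v)) for i,v in enumerate(hh) if v>len(a)*.06],'z',P[:,2].min().round(3),P[:,2].max().round(3),'y',P[:,1].min().round(3),P[:,1].max().round(3))
                                                                                                                         ~~~~~~~~~~^^
    return umr_minimum(a, axis, None, out, keepdims, initial, where)
ValueError: zero-size array to reduction operation minimum which has no identity
```

My slip: that last call shifted another -34.5 mm while opening. Checking what it did.

Run:
```python
from h import *
go(518.8,-49,34,98.4)
p,d=camera('scene')
cv2.imwrite('pics/s3.png',cv2.resize(p[150:330,230:470],None,fx=3.3,fy=3.3)[:,:,::-1])
```

```text
t 7.2 pos [ 539.2 -189.    34.2] [-1.80e+02 -1.00e-01  9.83e+01] d [ 1.415e+02 -1.000e-01  3.000e-01] spin -0.1 j7 38.0
```

View pics/s3.png

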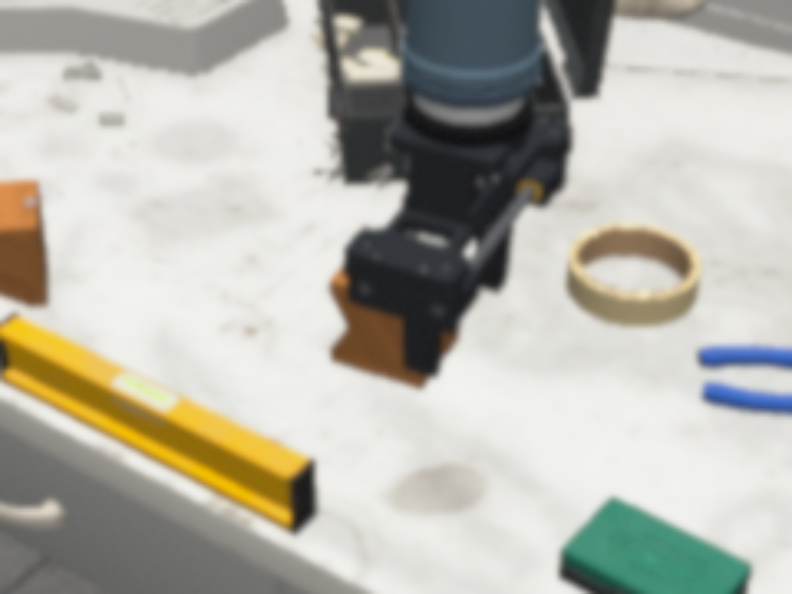

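The block rests on its side with its groove facing +y (notch at crop (345,325)). It was only dragged sideways. Next I'll rise and re-measure.

```bash
python3 -m handwheel '[[[88,0,0,-30,0],[88,10,0,-70,0],[88,30,0,-110,0],[88,50,0,-130,0],[88,60,0,-130,0],[88,60,0,-130,0]]]' 3
cat >> h.py <<'E'
def blk(n='wrist',c0=(.535,-.16),rad=.07,save=None):
    c=camera_params(n);p,d=camera(n);X=cloud(n,d,c)
    m=(X[...,2]>.056)&(X[...,2]<.08)&(np.hypot(X[...,0]-c0[0],X[...,1]-c0[1])<rad)
    q=X[m];print(n,len(q),rect(q),np.median(q[:,2]).round(4))
    if save: cv2.imwrite(save,p[:,:,::-1])
E
python3 -c "
from h import *
blk();blk('top');tilt()"
```

```text
t: 7.9
eef_pos: [0.5306, -0.1285, 0.164]
orientation: [180.0, -0.1, 98.4]
force: [-0.4, -0.0, 0.3]
opening: 0.0885
gripper_force: 0.0
wrist 7938 (array([ 532.3, -146.6]), array([60. , 66.9]), 8.8) 0.0666
top 0 (array([0., 0.]), array([0., 0.]), 0.0) nan
tilt hist [(-90, 41), (-5, 141), (0, 118), (85, 50)] z 0.022 0.068 y -0.184 -0.124
  return _methods._mean(a, axis=axis, dtype=dtype,
  ret = ret.dtype.type(ret / rcount)
```

```bash
python3 -m handwheel '[[[88,0,0,40,0],[88,0,0,80,0],[88,0,0,115,0],[88,0,0,130,0],[88,0,0,130,0],[50,0,0,130,0],[50,0,0,130,0],[50,0,0,130,0],[50,0,0,130,0],[50,0,0,130,0],[50,0,0,130,0],[50,0,0,130,0]]]' 3;  python3 -m handwheel '[[[50,-3.5,0,-3.5,0],[50,-7.4,0,-6.5,0],[50,-11.4,0,-9.5,0],[50,-15.5,0,-12,0],[50,-20,0,-14.3,0],[50,-24.3,0,-16.3,0],[50,-29,0,-18,0],[50,-33.6,0,-19.4,0],[50,-33.6,0,-19.4,0]]]' 3; python3 -c "
from h import *
tilt()"
```

```text
t: 9.25
eef_pos: [0.5311, -0.131, 0.0346]
orientation: [179.9, 0.0, 98.2]
force: [-0.2, 0.5, 3.9]
opening: 0.0595
gripper_force: 3.0
t: 10.15
eef_pos: [0.5356, -0.1654, 0.054]
orientation: [180.0, 0.1, 98.1]
force: [-0.4, 0.5, 1.2]
opening: 0.0597
gripper_force: 3.0
tilt hist [(-40, 63), (-35, 153), (-30, 27)] z 0.059 0.084 y -0.214 -0.177
```

```bash
python3 -m handwheel '[[[50,-5,0,-1,0],[50,-9.6,0,-2,0],[50,-14.5,0,-2.4,0],[50,-19.4,0,-2.6,0],[50,-24.3,0,-2.4,0],[50,-29.2,0,-2,0],[50,-34,0,-1,0],[50,-38.8,0,0,0],[50,-38.8,0,0,0]]]' 3;python3 -c "
from h import *
tilt(ctr=(.535,-.18))"; python3 -m handwheel '[[[50,-4.7,0,1.5,0],[50,-9.3,0,3.1,0],[50,-13.8,0,5.2,0],[50,-18.1,0,7.4,0],[50,-22.3,0,10.2,0],[50,-26.2,0,13,0],[50,-30,0,16.2,0],[50,-33.6,0,19.4,0],[50,-34,0,19.4,0],[50,-34,0,19.4,0]]]' 3;python3 -c "
from h import *
tilt(ctr=(.535,-.2))"
```

```text
t: 11.1
eef_pos: [0.5411, -0.2035, 0.0535]
orientation: [180.0, 0.0, 98.1]
force: [0.5, -0.6, -2.6]
opening: 0.0601
gripper_force: 3.0
tilt hist [(-70, 118), (-65, 93)] z 0.038 0.081 y -0.239 -0.218
t: 12.15
eef_pos: [0.5459, -0.2367, 0.034]
orientation: [180.0, 0.0, 98.2]
force: [-0.3, -0.5, -1.4]
opening: 0.06
gripper_force: 3.0
tilt hist [(-90, 16), (85, 12)] z 0.026 0.044 y -0.252 -0.248
```

Now open (no shift), rise, and look.

```bash
python3 -m handwheel '[[[88,0,0,0,0],[88,0,0,0,0],[88,0,0,0,0],[88,0,0,-30,0],[88,10,0,-70,0],[88,30,0,-110,0],[88,50,0,-130,0],[88,60,0,-130,0],[88,60,0,-130,0]]]' 3
python3 - <<'E'
from h import *
blk(c0=(.543,-.21),save='pics/w4.png')
p,X,m=tilt(ctr=(.543,-.21))
cv2.imwrite('pics/s4.png',cv2.resize(p[180:330,250:450],None,fx=3,fy=3)[:,:,::-1])
E
```

```text
t: 13.1
eef_pos: [0.5374, -0.1749, 0.1642]
orientation: [180.0, -0.1, 98.4]
force: [0.2, 0.2, 0.0]
opening: 0.0877
gripper_force: 0.0
wrist 6550 (array([ 542.4, -214.9]), array([60.2, 66.9]), 8.2) 0.064
tilt hist [(-90, 43), (-35, 45), (-30, 73), (-25, 35), (25, 48), (85, 33)] z 0.025 0.068 y -0.253 -0.191
```

View pics/s4.png

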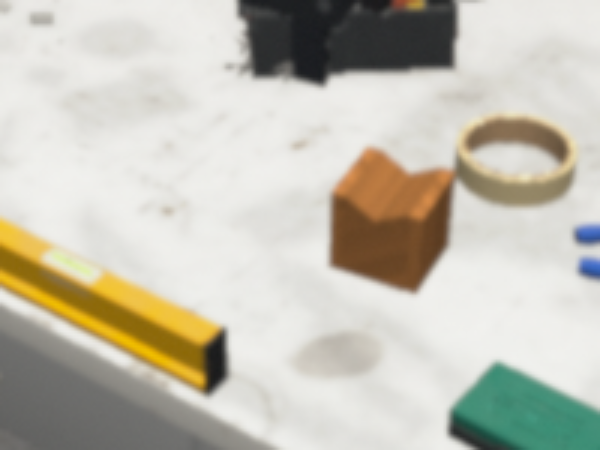

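View pics/w4.png

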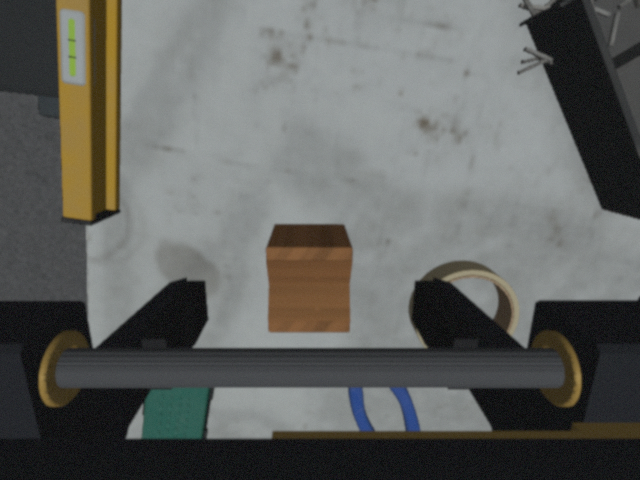

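The scene crop (390,215) and the wrist view (310,290) both show the V facing up, with the block at (542.4, -214.9) and yaw 8.2°. Now to the bar.

```bash
python3 -c "
from h import *
go(450,253,160,27.8)"
```

```text
t 13.2 pos [ 536.6 -177.1  163.2] [-179.9   -0.    98.2] d [438.1 -24.3   3.3] spin 70.4 j7 33.0
```

```bash
python3 -m handwheel '[[[88,35,-2,0,6],[88,75,-4,0,12],[88,115,-6,0,18],[88,155,-9,0,25],[88,195,-11,0,32],[88,235,-13,0,39],[88,275,-15,0,46],[88,315,-17,0,53],[88,355,-20,0,60],[88,395,-22,0,66],[88,438,-24,0,70.4],[88,438,-24,0,70.4]]]' 3; python3 -m handwheel '[[[88,0,0,0,0],[88,0,0,0,0]]]'>/dev/null
python3 - <<'E'
from h import *
blk('top',c0=(.5424,-.215));blk('top',c0=(.5424,-.215))
for n in('wrist','top'):
    c=camera_params(n);p,d=camera(n);X=cloud(n,d,c)
    m=(X[...,2]>.02)&(X[...,2]<.05)&(np.hypot(X[...,0]-.45,X[...,1]-.253)<.1)
    # drop distant stray points
    h=cv2.cvtColor(p,cv2.COLOR_RGB2HSV);m&=(h[...,1]>60)
    q=X[m];print(n,len(q),rect(q),q[:,2].max()); t=X[m&(X[...,2]>.037)];print(t[:,:2].mean(0),rect(t))
go(450,253,25,27.8)
E
```

```text
t: 14.4
eef_pos: [0.4495, 0.2588, 0.1628]
orientation: [-180.0, 0.1, 28.2]
force: [1.0, 0.1, -0.4]
opening: 0.0875
gripper_force: 0.0
top 753 (array([ 544.8, -215.5]), array([60.9, 66.4]), 8.0) 0.0622
top 733 (array([ 544.6, -215.5]), array([60.8, 66.7]), 7.6) 0.0624
wrist 10040 (array([462.9, 225.4]), array([159., 104.]), 27.9) 0.04969311646111747
[0.4526166  0.25593053] (array([464.1, 223. ]), array([159. ,  98.2]), 27.8)
top 1082 (array([449.4, 250.9]), array([157.3,  37.3]), 27.3) 0.04207312777618723
[0.4325157  0.24440927] (array([448.2, 252.6]), array([154.9,  23.7]), 28.8)
t 14.8 pos [451.5 251.8 164.2] [180.    0.   27.7] d [ -0.8  -1.8 139.2] spin -0.1 j7 -77.0
```

Run:
```python
from h import *
n='wrist';c=camera_params(n);p,d=camera(n);X=cloud(n,d,c)
m=(X[...,2]>.02)&(X[...,2]<.05)&(np.hypot(X[...,0]-.45,X[...,1]-.253)<.1)
k,l,s,_=cv2.connectedComponentsWithStats(cv2.erode(m.astype(np.uint8),np.ones((3,3))))
i=1+np.argmax(s[1:,4]);q=X[l==i];print(s[:,4],rect(q),q[:,2].max());t=q[q[:,2]>.036];print(rect(t))
a=np.cos(np.radians(27.8)),np.sin(np.radians(27.8))
u=q[:,:2]@a; print('ends',np.percentile(u,[.2,99.8]))
```

```text
[297817   9259    124] (array([447.5, 254.5]), array([158.1,  37.7]), 27.8) 0.04316960236275836
(array([447.5, 254.5]), array([158.1,  28.1]), 27.8)
ends [0.43660789 0.5929853 ]
```

```bash
python3 -m handwheel '[[[88,-1.5,-2.9,40,0],[88,-1.5,-2.9,80,0],[88,-1.5,-2.9,115,0],[88,-1.5,-2.9,138,0],[88,-1.5,-2.9,150,0],[88,-1.5,-2.9,150,0],[88,-1.5,-2.9,150,0]]]' 15; python3 -m handwheel '[[[30,0,0,0,0],[30,0,0,0,0],[30,0,0,0,0],[30,0,0,0,0],[30,0,0,0,0],[30,0,0,0,0],[30,0,0,0,0],[30,0,0,0,0],[30,0,0,0,0]]]' 15; python3 -m handwheel '[[[30,0,0,0,0],[30,0,0,-20,0],[30,0,0,-50,0],[30,0,0,-90,0],[30,0,0,-136,0],[30,0,0,-136,0],[30,0,0,-136,0]]]' 15; python3 -c "
from h import *
go(543.5,-215.2,150,8.1)"
```

```text
t: 15.55
eef_pos: [0.4491, 0.2552, 0.0151]
orientation: [-180.0, -0.1, 27.8]
force: [1.4, 0.2, 0.1]
opening: 0.0878
gripper_force: 0.0
t: 16.45
eef_pos: [0.4484, 0.2551, 0.0143]
orientation: [180.0, -0.0, 27.8]
force: [0.4, -0.7, 0.2]
opening: 0.0394
gripper_force: 15.0
t: 17.15
eef_pos: [0.4483, 0.2557, 0.1507]
orientation: [-180.0, -0.1, 27.8]
force: [-0.6, 0.1, -2.3]
opening: 0.0395
gripper_force: 15.0
t 17.1 pos [448.3 255.7 150.7] [-1.80e+02 -1.00e-01  2.78e+01] d [-1.357e+02  4.608e+02  1.000e-01] spin 19.7 j7 -76.0
```

```bash
python3 -m handwheel '[[[30,-8,28,0,0],[30,-19,64,0,2],[30,-30,102,0,4],[30,-42,142,0,6],[30,-54,184,0,8],[30,-66,226,0,10],[30,-78,266,0,12],[30,-90,306,0,14],[30,-102,346,0,16],[30,-114,386,0,18],[30,-125,424,0,19.7],[30,-133,452,0,19.7]]]' 15; python3 -m handwheel '[[[30,0,0,0,0],[30,0,0,0,0],[30,0,0,0,0]]]'>/dev/null
python3 - <<'E'
from h import *
go(543.5,-215.2,150,8.1)
n='wrist';c=camera_params(n);p,d=camera(n);X=cloud(n,d,c);e=get_state()['eef_pos']
h=cv2.cvtColor(p,cv2.COLOR_RGB2HSV)
m=(abs(X[...,2]-e[2]-.006)<.03)&(h[...,1]>60)&(np.hypot(X[...,0]-e[0],X[...,1]-e[1])<.1)&(d>0)
q=X[m];print(len(q),rect(q));cv2.imwrite('pics/w5.png',p[:,:,::-1])
E
```

```text
t: 18.35
eef_pos: [0.5401, -0.2092, 0.1482]
orientation: [-180.0, 0.2, 7.9]
force: [-0.1, -0.4, -2.1]
opening: 0.0394
gripper_force: 15.0
t 18.6 pos [ 540.8 -204.8  148.9] [-1.799e+02  1.000e-01  8.200e+00] d [ 1.2 10.6 -1.2] spin 0.1 j7 -41.0
29944 (array([ 551.3, -202.4]), array([ 67.7, 138.5]), 84.8)
```

View pics/w5.png

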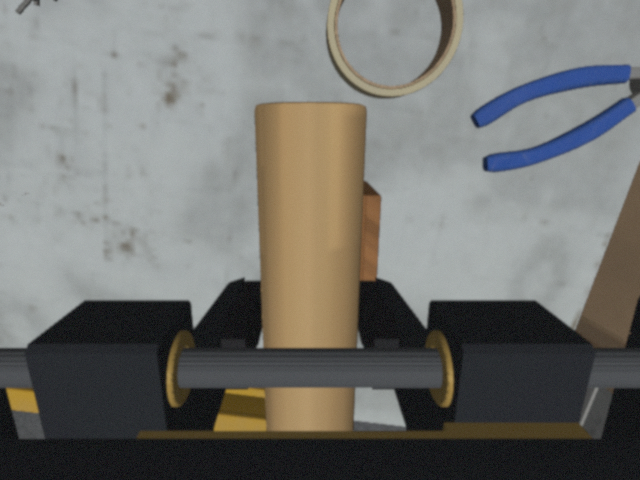

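The wrist view shows the bar straight between the fingers (310,270), with the block just beyond it at (370,230). Lowering it now.

```bash
python3 -m handwheel '[[[30,0.6,5,10,0],[30,1.2,10.6,30,0],[30,1.2,10.6,50,0],[30,1.2,10.6,62,0],[30,1.2,10.6,69,0],[30,1.2,10.6,73,0],[30,1.2,10.6,75.5,0],[30,1.2,10.6,77,0],[30,1.2,10.6,78,0],[30,1.2,10.6,78,0],[30,1.2,10.6,78,0]]]' 15; python3 -c "
from h import *
blk('wrist',c0=(.5435,-.215))
go(543.5,-215.2,70.1,8.1)"
```

```text
t: 19.8
eef_pos: [0.5444, -0.2171, 0.0725]
orientation: [180.0, -0.0, 8.1]
force: [-0.0, -0.9, -1.7]
opening: 0.0393
gripper_force: 15.0
wrist 3262 (array([ 546.8, -214.7]), array([126.1,  67.5]), 7.6) 0.0665
t 19.9 pos [ 544.4 -217.1   72.5] [180.   -0.    8.1] d [-0.6 -2.   2.4] spin 0.0 j7 -37.0
```

```bash
python3 -m handwheel '[[[30,0,-1.8,0,0],[30,0,-1.8,1,0],[30,0,-1.8,2,0],[30,0,-1.8,2.5,0],[30,0,-1.8,2.5,0],[30,0,-1.8,2.5,0]]]' 15; python3 -m handwheel '[[[50,0,0,0,0],[60,0,0,0,0],[70,0,0,0,0],[80,0,0,0,0],[80,0,0,0,0]]]'; python3 -m handwheel '[[[80,0,0,-5,0],[80,0,0,-20,0],[80,0,0,-50,0],[80,0,0,-90,0],[80,0,0,-110,0],[80,60,0,-110,0],[80,60,0,-110,0],[80,60,0,-110,0]]]'
python3 - <<'E'
from h import *
p,d=camera('scene')
cv2.imwrite('pics/s6.png',cv2.resize(p[150:330,240:480],None,fx=3,fy=3)[:,:,::-1])
for n in('wrist','top'):
    c=camera_params(n);p,d=camera(n);X=cloud(n,d,c)
    m=(X[...,2]>.08)&(X[...,2]<.105)&(np.hypot(X[...,0]-.5435,X[...,1]+.215)<.1)
    k,l,s,_=cv2.connectedComponentsWithStats(m.astype(np.uint8));i=1+np.argmax(s[1:,4]);q=X[l==i];print(n,len(q),rect(q),q[:,2].max())
    m=(X[...,2]>.056)&(X[...,2]<.072)&(np.hypot(X[...,0]-.5435,X[...,1]+.215)<.06);print(rect(X[m]))
E
```

```text
t: 20.45
eef_pos: [0.5442, -0.2155, 0.0701]
orientation: [180.0, -0.0, 8.1]
force: [-1.2, 0.2, 3.5]
opening: 0.0395
gripper_force: 15.0
t: 20.95
eef_pos: [0.5439, -0.2152, 0.0697]
orientation: [-180.0, 0.0, 8.1]
force: [0.3, 0.6, -0.6]
opening: 0.0771
gripper_force: 0.0
t: 21.75
eef_pos: [0.6051, -0.2058, 0.1805]
orientation: [180.0, -0.1, 8.3]
force: [-0.4, -0.3, 0.1]
opening: 0.0798
gripper_force: 0.0
wrist 7617 (array([ 569.3, -211.1]), array([106.7,  38.7]), 8.0) 0.0979213487881485
(array([ 542.3, -214.9]), array([61.3, 66.1]), 8.3)
top 417 (array([ 494.8, -222. ]), array([59.9, 37.7]), 7.9) 0.09727220637397162
(array([ 532.3, -245.9]), array([26.6,  9.5]), 5.8)
```

View pics/s6.png

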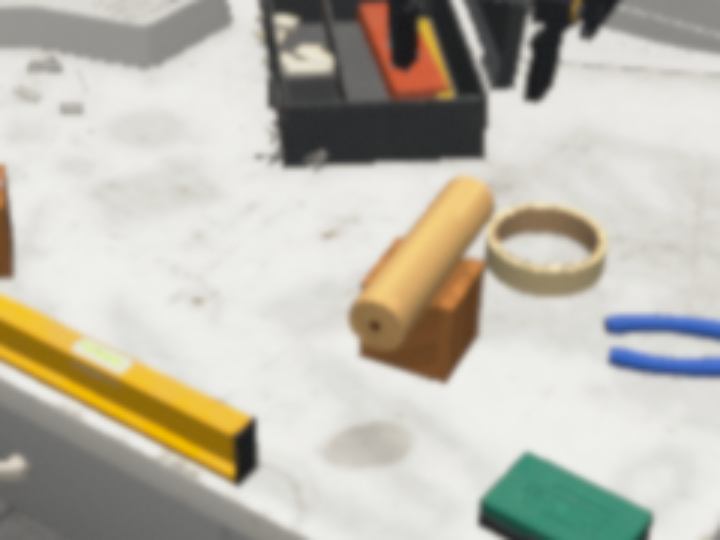

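The bar lies in the upturned groove, from (375,320) to (475,190). The measured bar ends put it within about 1 mm of centre and 0.3° of the groove. Handing in.

```bash
python3 -c "
from bench import *
print(job_done())"
```

```text
the job is handed in; nothing more can be done
None
```

I handed the job in at about 22 s: the V-block was tipped two quarter turns until its groove faced up, the bar lies in the groove about 1 mm off centre, and the bystanders were not touched. `job_done()` gave no verdict; after the first turn I also dragged the block sideways on the table by mistake, leaving it flat.

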